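# Park the drying pen's gate open on its gravity latch

## Task

Open the gate of the pink drying pen and park it open: by its yellow handle lift the steel latch bar over the shut catch, swing the self-closing gate out to the blue hold-open keeper, feel the bar come up against the keeper's sprung rubber pad, and let the bar drop down between tooth and pad so that the keeper holds the gate by itself. Push only gently on the keeper and the shut catch, do not let the gate slam, let go at the end, and leave the drying pieces and the other things on the table where they are.

Things in the scene. Friction and masses are not known exactly. Their poses are not given: they have to be found in the camera images.
- pen: Pink railed drying pen, 230 deep x 310 wide x 150 mm high, fixed to the table; origin at the centre of its underside, x axis points from the gate side into the pen (away from the robot), y to its left. The gate closes its front (-x) side, in the plane x = -130 mm of this frame.
- gate_hinge (a point): Point on the gate's vertical hinge axis (left end of the gate seen from the robot), at the height of the latch bar's pivot, 165 mm above the table. It does not move when the gate swings.
- gate (a joint): Gate angle, rad: 0 = shut, grows as the gate's free end swings out towards the robot, at most 1.2. A spring closes it: 0.32 N m when shut, plus 0.4 N m per rad, so it slams if let go unlatched. Gate: 235 mm from hinge axis to free edge, 16 mm thick, top at 140 mm.
- latch_bar (a joint): Angle of the latch bar, rad, about a level pin on the gate 50 mm from the hinge axis, 165 mm high; grows as the free end is lifted. 0 = level, lying on the ledge of shut catch or keeper; 0.073 = on top of a tooth; -0.06 = fallen to its rest on the gate with nothing under it; stop at 0.18. Falls by its own weight (about 0.45 kg; some 4 N to lift at the handle).
- latch_grip (a point): Grip point on the yellow handle, an upright block on the bar, 14 mm thick (across the gate), 26 mm long (along it), 44 mm high above the bar's top. The point is 170 mm from the hinge axis, 120 mm from the bar's pin; bar level: 198 mm above the table, 25 mm above the bar's top, 19 mm below the handle's top. Grip from above, fingers closing across the gate.
- bar_nose: Last 60 mm of the steel latch bar, 12 mm thick across the gate, 16 mm tall; origin at its middle, 270 mm from the hinge axis; it sticks out past the gate's free edge and is the part that lies in the catches.
- shut_catch: Steel catch on the pen's right front post, 270 mm from the hinge axis: a ledge 157 mm above the table with a tooth 16 mm high in front of the bar (1 mm play). Origin on the ledge under the bar.
- keeper: Foot plate of the blue hold-open keeper, 160 x 50 x 6 mm, fixed to the table; origin at the centre of its underside, about 270 mm from the hinge axis. The bar arrives moving along the foot's -x axis. The blue head is clamped by hand anywhere within 25 mm either way along x of the foot: its place is not measured. The bar reaches the pad at a gate angle between 0.55 and 0.87 rad.
- keeper_mid (a point): Point 157 mm above the foot's origin, at ledge height: the middle of the gap if the head were centred. The head, met in this order: tooth 16 mm high above the ledge (+x side), 14 mm gap for the 12 mm bar, then an upright round black rubber pad, 12 mm thick, 159 to 219 mm above the table. The pad gives at about 2 N, 1 N more per mm, for 9 mm, then is solid.
- dried_bowl: Cream papier-mache bowl, 90 mm wide, in the pen; leave alone.
- dried_head: Clay-coloured head form without a face, 92 mm tall, in the pen; leave alone.
- paint_tin: Orange tin, 60 mm wide, 70 mm tall, in front of the pen's left side; leave alone.
- tape_roll: Cream tape roll lying flat, 90 mm wide, 25 mm tall, right of the pen; leave alone.
- green_bowl: Green bowl, 170 mm wide, 85 mm tall; leave alone.
- glue_brush: Flat glue brush lying on the table; leave alone.

How it is judged:
On the way, in this order (a step that is already met when the one before it is completed fails the run):
1. the latch bar is lifted over the tooth of the shut catch while the gate is still shut (value of joint latch_bar above 0.075 rad and value of joint gate below 0.06 rad), for 0.1 s.
2. the gate is swung out with the bar held up (value of joint gate above 0.4 rad and value of joint latch_bar above 0.03 rad), for 0.1 s.
At the end, for the whole second after the job is handed in: The gate stands open by more than 0.45 rad and still, held by the keeper alone, and the latch bar lies level on the keeper's ledge between tooth and pad: its angle within 0.03 rad of 0 (not on the tooth, not hanging free) (value of joint gate above 0.45 rad and value of joint latch_bar between -0.03 and 0.03 rad and velocity of joint gate between -0.05 and 0.05 rad/s and velocity of joint latch_bar between -0.1 and 0.1 rad/s); the robot touches nothing.
It fails at once if the bar is pressed on the keeper (tooth, ledge or pad) with more than 20 N (contact force between bar_nose and keeper above 20 N).
It fails at once if the bar is pulled against the shut catch with more than 20 N (contact force between bar_nose and shut_catch above 20 N).
It fails at once if the gate slams: it swings shut faster than 2.5 rad/s (velocity of joint gate below -2.5 rad/s).
It fails at once if one of the drying pieces or other loose things is pushed more than 30 mm from its place (distance of any of dried_bowl, dried_head, paint_tin, tape_roll, green_bowl, glue_brush from where it was at the start of the episode above 0.03 m).
It also fails if it takes over 72 s, if anything falls off the work surface, if the arm or the gripper's body presses on something with over 40 N, if the wrist force passes 120 N, or if a joint passes its speed limit or range.

## Robot

A 7-joint arm with a two-finger parallel gripper is mounted at the origin on the work surface. World frame = base frame: x ahead of the robot, y to its left, z up, the work surface at z = 0. Lengths are in m, angles in rad, forces in N, time in s.
With the tool pointing down it reaches from about 0.4 to 0.85 m from the base axis. Payload 10.4 kg.
Tool frame: the origin (TCP) lies at the very end of the fingers, on their centre line; the grasp point (between the pads) lies 19 mm behind it; z points along the fingers, y is the direction in which the jaws open and shut (so a half turn about z gives the same grasp; the last joint's range is limited). The gripper opens to 87 mm and grips with 3 to 60 N. Pads are 19 mm wide; open, the fingers measure 117 mm over their backs; the gripper's body (75 mm by 190 mm) begins 51 mm behind the grasp point.
Start: joints at [1.236, 0.332, -0.065, 1.46, 0.022, 1.35, -0.088], TCP at [0.192, -0.595, 0.223] pointing down, gripper open.
Joint ranges: [-2.6, 2.6], [-0.5, 2.12], [-1.47, 1.34], [0.16, 2.42], [-1.27, 4.41], [0.06, 2.06], [-2.6, 2.6]. Speed limits (rad/s): [2.22, 2.22, 2.79, 2.79, 3.14, 3.14, 3.14].

## Interface

Orientations are given as a unit quaternion [x, y, z, w].
In Python, from bench import read_state, camera, close_job, recognise, masks_of gives the robot as it stands.
- The arm moves only by the tool play_rows, never from a script. Its argument "moves" is a list of rows, each a list of 3 entries, a list of its own where there are three numbers: the shift along the tool's x, y, z in cm, then the turn, a rotation vector about the tool's x, y, z in rad, then the finger opening in cm, from 0 to 8.7. In form: [[[dx, dy, dz], [ax, ay, az], jaw], ...]. A call has 1 to 8 rows; each row is the pose to reach, as a shift and turn from the pose commanded when the call began, along the tool's axes at that moment; what a row does not reach only later rows make up. A row lasts 1/8 s, in which the tool goes at most 62.5 mm and 10.7 degrees, less where a joint would pass 70% of its speed; a pose out of reach is approached as far as the arm can. A call with a gripper value outside its range is refused whole. The fingers move at their own pace and stop on an object; "grip_force" is the grip in N (left out, the last holds). Time passes only in rows, so rows that repeat a pose let the fingers close. It gives the time, the measured TCP pose, the force and the opening at its end, in the units of the state.
- read_state(): the state, without advancing time (a new reading comes with each control period).
- camera(name): name is "scene" or "top"; returns a dict with "frame" (384x512x3 uint8, red, green, blue), "intrinsics" (3x3 intrinsics, pixels), "camera_from_world" (4x4, takes a point from world to camera coordinates). Camera axes: x right, y down, z forward; pixel columns grow to the right and rows downward; lengths in m; the calibration is good to about 2 mm. A picture is of the moment at which its call begins. There is no depth.
- close_job(): hands the job in, once; it reports no verdict.
Trained networks look in a picture, given as the dict that the camera call returned (one of the last four; its "shot" number tells which), for a name from the list of things; names that differ only in an ending like _2 or _b are one class to them, and where a whole thing is asked for, a point or a joint stands for the part that bears it (a point fixed in the world has none). Each returns a list of dicts, best first, with "conf" (0 to 1); they miss things now and then, are a little off and sometimes report something else, mostly with a low value. They report only what shows in the picture. A call takes as long as a camera call.
- recognise(picture, query): "at" ([column, row] in pixels, amid what is visible of it).
- masks_of(picture, query): "region" (384x512 bool, what is visible of it) and "at" ([column, row] in pixels, amid what is visible of it).
The state is a dict: "time": time; "joint_positions": joint angles; "joint_vel": joint speeds; "joint_torque": joint torques, N m; "ee_pos": TCP position; "eef_rot": TCP orientation; "ft_force": force on the tool from outside, world axes, zero at the start; "torque": the same for the moment, N m; "width": finger opening in m.
Only numpy, scipy, OpenCV 4.12 (cv2) and the standard library are available. Lean on these libraries where they do the work, as an engineer would, in place of code of your own. Each camera call takes 0.05 s, during which the arm holds its last target.

## Working session

There is one attempt and no reset: what is moved stays moved. The work goes in short steps, Python scripts to look and compute and a tool call to move; the robot and the scene stay as the last step left them, time stands still between calls to the robot, and variables do not carry over. Pictures are saved under pics/ and viewed, and the job is handed in when it is done.

Besides the shell and the picture viewer there is one more tool, called after "Emit:" as name(argument=value, ...), one argument or row to a line, values as JSON. play_rows: Moves the arm, as the interface text tells. Its arguments: {"type":"object","properties":{"moves":{"type":"array","items":{"type":"array"}},"grip_force":{"type":"number"}},"required":["moves"]}

```bash
ls; mkdir -p pics; cat > h.py <<'E'
import numpy as np, cv2
from bench import read_state, camera, close_job, recognise, masks_of
def save(p,name): cv2.imwrite('pics/'+name, cv2.cvtColor(p['frame'],cv2.COLOR_RGB2BGR))
def proj(p,X):
    T=np.array(p['camera_from_world']);K=np.array(p['intrinsics'])
    c=T[:3,:3]@np.array(X)+T[:3,3]; u=K@c; return u[:2]/u[2]
def ray(p,uv):
    T=np.array(p['camera_from_world']);K=np.array(p['intrinsics'])
    d=np.linalg.inv(K)@np.array([uv[0],uv[1],1.]); R=T[:3,:3]
    return -R.T@T[:3,3], R.T@d
def atz(p,uv,z):
    o,d=ray(p,uv); return o+d*(z-o[2])/d[2]
def tri(ps,uvs):
    A=np.zeros((3,3));b=np.zeros(3)
    for p,uv in zip(ps,uvs):
        o,d=ray(p,uv);d=d/np.linalg.norm(d);M=np.eye(3)-np.outer(d,d);A+=M;b+=M@o
    return np.linalg.solve(A,b)
E
python3 - <<'E'
from h import *
s=camera('scene');save(s,'s0.png');t=camera('top');save(t,'t0.png')
np.set_printoptions(precision=4,suppress=True)
for n in ['pen','gate','latch_bar','latch_grip','bar_nose','shut_catch','keeper','keeper_mid','paint_tin','tape_roll','green_bowl','glue_brush']:
    for nm,p,z in (('s',s,0),('t',t,0)):
        try:
            r=recognise(p,n)
            print(n,nm,[(np.round(q['at'],1),round(q['conf'],2)) for q in r[:2]])
        except Exception as e: print(n,nm,e)
st=read_state();print(st)
for p in (s,t): print(p['intrinsics'],p['camera_from_world'])
E
```

```text
pics
pen s [(array([221.1, 225.6]), 0.62)]
pen t [(array([268.7, 148.2]), 0.81)]
gate s [(array([231.4, 195.4]), 0.79)]
gate t [(array([273.3, 176.5]), 0.96)]
latch_bar s []
latch_bar t [(array([288.5, 172.2]), 0.89)]
latch_grip s [(array([222.9, 179.4]), 0.58)]
latch_grip t [(array([284.4, 174.4]), 0.62)]
bar_nose s [(array([194.6, 177.9]), 0.46), (array([193.9, 230.4]), 0.38)]
bar_nose t [(array([315.6, 172. ]), 0.43)]
shut_catch s [(array([197.1, 177.3]), 0.36)]
shut_catch t [(array([320.9, 178.3]), 0.6), (array([357.3, 161.4]), 0.4)]
keeper s [(array([234.9, 165. ]), 0.81), (array([235.1, 243. ]), 0.44)]
keeper t [(array([290.1, 234.7]), 0.93)]
keeper_mid s [(array([237.6, 164.9]), 0.6), (array([221.5, 179.5]), 0.37)]
keeper_mid t [(array([290.4, 231.8]), 0.83), (array([313.9, 172.2]), 0.73)]
paint_tin s [(array([297.9, 214.8]), 0.64)]
paint_tin t [(array([203. , 198.7]), 0.72), (array([349.3, 171.7]), 0.57)]
tape_roll s [(array([161.2, 206. ]), 0.76), (array([236.1, 163.4]), 0.18)]
tape_roll t [(array([349.9, 156.2]), 0.6)]
green_bowl s [(array([378.4, 238.4]), 0.62), (array([23
[... 462 characters left out ...]
       0.    ]), 'ee_pos': array([ 0.1917, -0.5949,  0.2226]), 'eef_rot': array([0.9879, 0.1553, 0.    , 0.    ]), 'ft_force': array([-0.4715, -0.1999, -0.4836]), 'torque': array([ 0.0196, -0.0363, -0.0255]), 'width': 0.087693670174826}
[[390.0412   0.     258.2837]
 [  0.     390.0412 192.1416]
 [  0.       0.       1.    ]] [[-0.4041  0.9146  0.0159  0.1664]
 [ 0.7244  0.3306 -0.605  -0.3412]
 [-0.5585 -0.233  -0.7961  1.7846]
 [ 0.      0.      0.      1.    ]]
[[360.2037   0.     253.7391]
 [  0.     360.2037 189.4564]
 [  0.       0.       1.    ]] [[ 0.0294 -0.9996  0.0026  0.0152]
 [-0.982  -0.0294 -0.1867  0.5608]
 [ 0.1867  0.0029 -0.9824  1.1229]
 [ 0.      0.      0.      1.    ]]
```

View pics/s0.png

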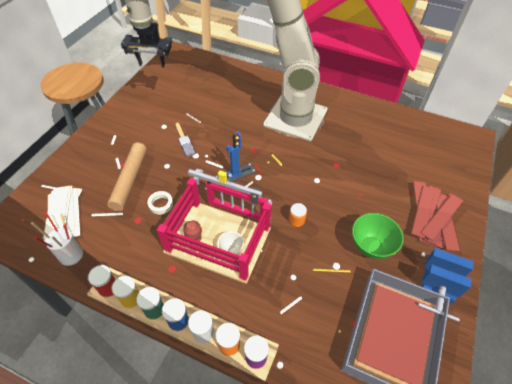

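View pics/t0.png

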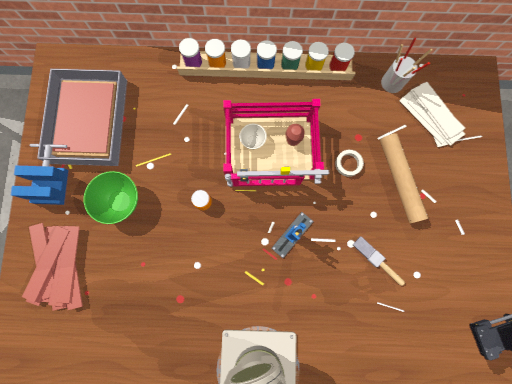

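```bash
python3 - <<'E'
from h import *
np.set_printoptions(precision=4,suppress=True)
s=camera('scene');t=camera('top')
a=cv2.cvtColor(t['frame'],cv2.COLOR_RGB2BGR)[120:270,180:380]
cv2.imwrite('pics/tz.png',cv2.resize(a,None,fx=4,fy=4,interpolation=cv2.INTER_CUBIC))
a=cv2.cvtColor(s['frame'],cv2.COLOR_RGB2BGR)[130:280,150:350]
cv2.imwrite('pics/sz.png',cv2.resize(a,None,fx=4,fy=4,interpolation=cv2.INTER_CUBIC))
for n,z in (('latch_grip',0.195),('keeper',0.08),('bar_nose',.165)):
  for p in (s,t):
    for q in masks_of(p,n)[:2]: print(n,q['conf'],q['at'],q['region'].sum(),atz(p,q['at'],z), [ (x.min(),x.max()) for x in np.nonzero(q['region'])])
E
```

```text
latch_grip 0.63 [224.2, 179.9] 420 [ 0.5982 -0.0458  0.195 ] [(np.int64(171), np.int64(195)), (np.int64(190), np.int64(260))]
latch_grip 0.82 [284.8, 171.7] 483 [ 0.5879 -0.0568  0.195 ] [(np.int64(167), np.int64(176)), (np.int64(237), np.int64(327))]
latch_grip 0.67 [290.5, 234.4] 715 [ 0.4082 -0.0752  0.195 ] [(np.int64(213), np.int64(256)), (np.int64(272), np.int64(311))]
keeper 0.95 [234.3, 162.9] 624 [ 0.426  -0.0963  0.08  ] [(np.int64(133), np.int64(181)), (np.int64(227), np.int64(254))]
keeper 0.63 [291.3, 237.9] 721 [ 0.4052 -0.0895  0.08  ] [(np.int64(213), np.int64(256)), (np.int64(272), np.int64(311))]
keeper 0.47 [270.6, 174.0] 1308 [ 0.6071 -0.021   0.08  ] [(np.int64(167), np.int64(186)), (np.int64(226), np.int64(327))]
bar_nose 0.52 [195.7, 176.5] 95 [ 0.6047 -0.1547  0.165 ] [(np.int64(170), np.int64(178)), (np.int64(189), np.int64(204))]
bar_nose 0.41 [223.2, 179.4] 554 [ 0.5766 -0.0624  0.165 ] [(np.int64(170), np.int64(196)), (np.int64(188), np.int64(261))]
bar_nose 0.61 [314.0, 171.9] 82 [ 0.5973 -0.1462  0.165 ] [(np.int64(170), np.int64(174)), (np.int64(308), np.int64(326))]
```

View pics/tz.png

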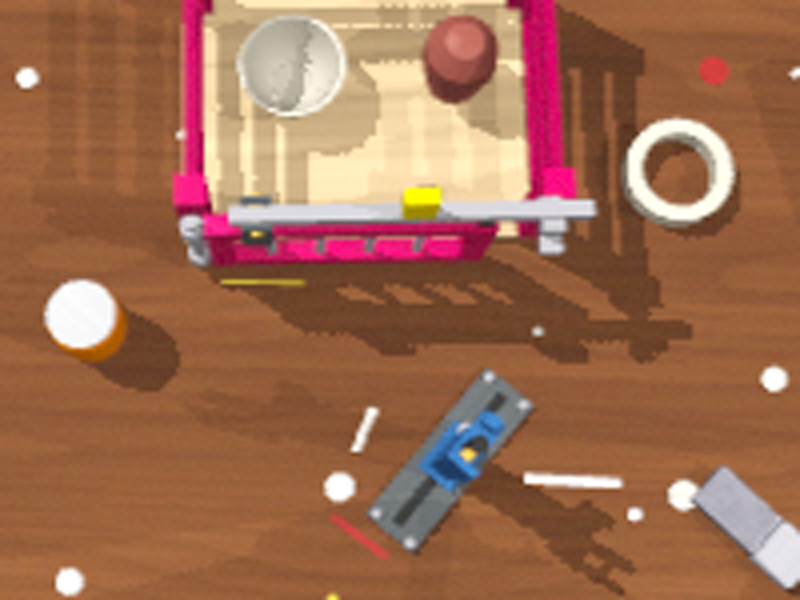

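View pics/sz.png

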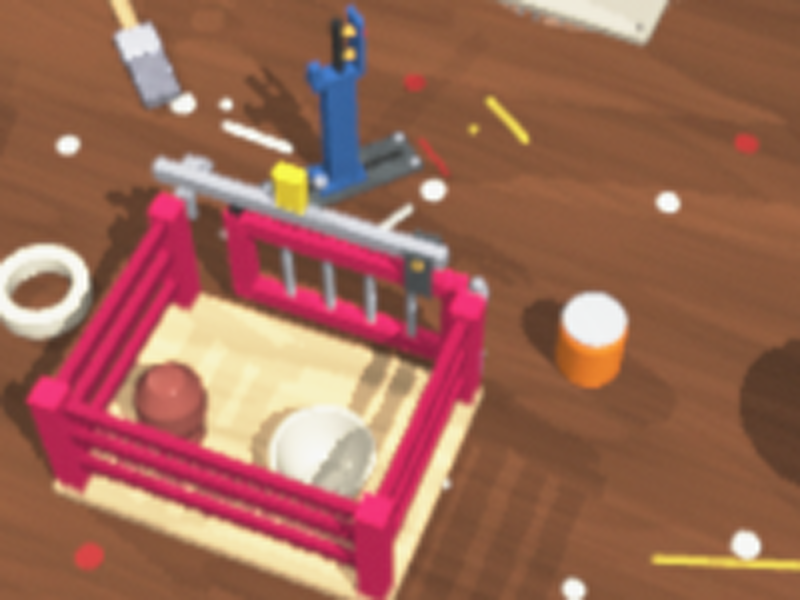

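The top view shows the bar running from about (237,173) to (329,172), with the yellow handle near (285,171). The keeper foot's corners are near (302,213), (313,221), (283,257) and (273,248). The pad is on the robot side, at lower left. Next I'll measure these precisely.

```bash
cat > meas.py <<'E'
from h import *
np.set_printoptions(precision=4,suppress=True)
def yellow(p,box):
    hsv=cv2.cvtColor(p['frame'],cv2.COLOR_RGB2HSV)
    m=cv2.inRange(hsv,(22,150,120),(34,255,255)); k=np.zeros_like(m);r0,r1,c0,c1=box;k[r0:r1,c0:c1]=m[r0:r1,c0:c1]
    n,l,st,c=cv2.connectedComponentsWithStats(k)
    i=1+np.argmax(st[1:,4]); return c[i],st[i],l==i
E
python3 - <<'E'
from meas import *
s=camera('scene');t=camera('top')
cs,ss,ms=yellow(s,(160,200,205,240)); ct,st_,mt=yellow(t,(150,190,270,300))
print(cs,ss,ct,st_); X=tri([s,t],[cs,ct]); print('handle',X,proj(s,X),proj(t,X))
# refine: model-fit centroids of the visible handle : block from z .173 to .217
import itertools
def cent(p,c,yaw):
    u=np.array([np.cos(yaw),np.sin(yaw),0]);v=np.array([-u[1],u[0],0])
    pts=[proj(p,np.array([c[0],c[1],z])+a*u*.013+b*v*.007) for a in(-1,1) for b in(-1,1) for z in(.173,.217)]
    h=cv2.convexHull(np.array(pts,np.float32));M=cv2.moments(h);return np.array([M['m10']/M['m00'],M['m01']/M['m00']]),h
# bar direction
lab=masks_of(t,'latch_bar')
for q in lab[:2]:
    m=q['region'];print('bar',q['conf'],m.sum())
ends=[atz(t,(180+230/4,120+214/4),.173),atz(t,(180+596/4,120+209/4),.173)]
d=ends[0]-ends[1];yaw=np.arctan2(d[1],d[0]);print(ends,np.linalg.norm(d),yaw)
from scipy.optimize import least_squares
f=lambda c:np.r_[cent(s,c,yaw)[0]-cs,cent(t,c,yaw)[0]-ct]
r=least_squares(f,X[:2]);print('fit',r.x,f(r.x))
z=[(489,371),(534,404),(413,548),(372,513)]
C=np.array([atz(t,(180+a/4,120+b/4),.006) for a,b in z]);print(C,C.mean(0))
dx=(C[0]+C[1]-C[2]-C[3]);print('keeper x dir',np.arctan2(dx[1],dx[0]),np.linalg.norm(dx)/2)
print(np.linalg.norm(C[0]-C[1]))
E
```

```text
[222.1882 175.9765] [218 170   9  13  85] [284.8406 170.3623] [281 167   9   8  69]
handle [ 0.5904 -0.0566  0.2015] [222.2665 175.9897] [284.9279 170.3314]
bar 0.7 488
[array([0.5837, 0.0807, 0.173 ]), array([ 0.5956, -0.1892,  0.173 ])] 0.2701415481897414 1.6148712499516606
fit [ 0.5903 -0.0568] [0.1356 1.117  0.0345 0.4361]
[[ 0.4943 -0.1332  0.006 ]
 [ 0.4677 -0.1709  0.006 ]
 [ 0.3464 -0.0715  0.006 ]
 [ 0.3738 -0.0373  0.006 ]] [ 0.4205 -0.1032  0.006 ]
keeper x dir -0.679432422106997 0.1553734164091314
0.046159436840081336
```

```bash
python3 - <<'E'
from meas import *
s=camera('scene');t=camera('top')
a=cv2.cvtColor(t['frame'],cv2.COLOR_RGB2BGR)[205:260,265:320]
b=cv2.cvtColor(s['frame'],cv2.COLOR_RGB2BGR)[130:185,215:270]
cv2.imwrite('pics/kz.png',np.hstack([cv2.resize(a,(396,550),interpolation=cv2.INTER_CUBIC)[:, :],cv2.resize(b,(396,550),interpolation=cv2.INTER_CUBIC)]))
for z in (.14,.155,.165): print('hinge?',z,atz(t,(180+190/4,120+228/4),z),atz(s,(150+478/4,130+288/4),z))
# gate side posts of pen (top z=.15): front posts
for uv in ((190,188),(560,182)): print('post',atz(t,(180+uv[0]/4,120+uv[1]/4),.15))
yaw=1.615
h=np.array([.5828,.1130])
for r in (0,.05,.17,.24,.30):
    P=np.r_[h-r*np.array([np.cos(yaw),np.sin(yaw)]),.173]; print(r,P,(proj(t,P)-[180,120])*4,(proj(s,P)-[150,130])*4)
E
```

```text
hinge? 0.14 [0.5796 0.1123 0.14  ] [0.5819 0.1143 0.14  ]
hinge? 0.155 [0.5762 0.1111 0.155 ] [0.5921 0.118  0.155 ]
hinge? 0.165 [0.574  0.1103 0.165 ] [0.5989 0.1204 0.165 ]
post [0.6083 0.1129 0.15  ]
post [ 0.6214 -0.1669  0.15  ]
0 [0.5828 0.113  0.173 ] [186.1678 213.851 ] [477.6751 264.9844]
0.05 [0.585 0.063 0.173] [254.    212.916] [421.6553 247.0324]
0.17 [ 0.5903 -0.0568  0.173 ] [416.658 210.674] [290.7825 205.0931]
0.24 [ 0.5934 -0.1268  0.173 ] [511.451  209.3674] [216.6839 181.3476]
0.3 [ 0.5961 -0.1867  0.173 ] [592.6491 208.2482] [154.4365 161.3998]
```

View pics/kz.png

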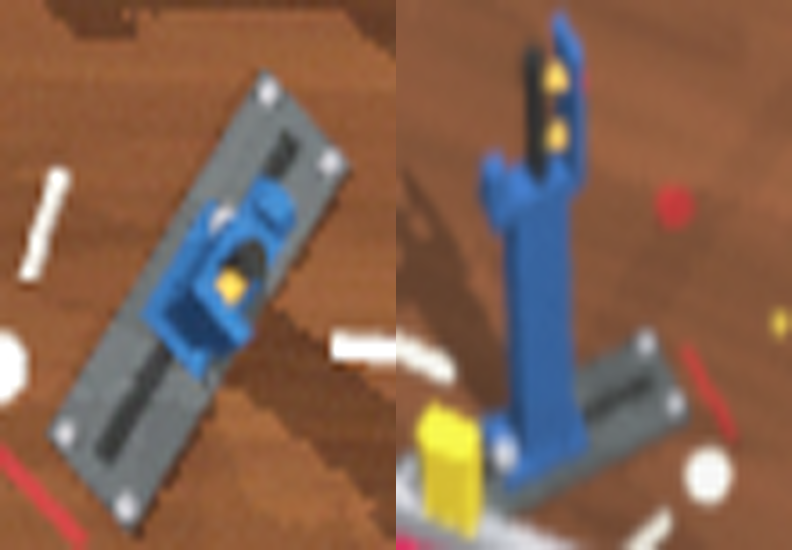

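```bash
python3 - <<'E'
from meas import *
s=camera('scene');t=camera('top')
h=np.array([.582,.1130]); c=np.array([.4205,-.1032]); a=-.662; ex=np.array([np.cos(a),np.sin(a)]);ey=np.array([-ex[1],ex[0]])
print(np.linalg.norm(c-h), np.arctan2(*(c-h)[::-1])+1.526)
for P in (atz(t,(299.0,230.6),.219),atz(s,(235,134.7),.219),tri([s,t],[(235,134.7),(299.0,230.6)])):
    d=P[:2]-c; print(P,'along x',d@ex,'along y',d@ey)
# predicted bar/pad contact angle from pad centre offset: bar centre at 12 mm from pad centre
E
```

```text
0.2698605010000537 -0.6863705129008328
[ 0.4177 -0.0958  0.219 ] along x -0.006764154809059841 along y 0.004050555951715459
[ 0.4123 -0.0951  0.219 ] along x -0.011460997058111953 along y 0.0013649318403470849
[ 0.4169 -0.0941  0.2238] along x -0.008488148990160121 along y 0.004965681016616093
```

Emit:
play_rows(
  moves=[
    [[0,0,-4],[0,0,0],8.7],
    [[3,-2,-7.7],[0,0,-0.08],8.7],
    [[7,-5,-7.7],[0,0,-0.17],8.7],
    [[11,-8,-7.7],[0,0,-0.27],8.7],
    [[15,-11,-7.7],[0,0,-0.37],8.7],
    [[19,-14,-7.7],[0,0,-0.47],8.7],
    [[23,-17,-7.7],[0,0,-0.57],8.7],
    [[27,-19.5,-7.7],[0,0,-0.65],8.7],
  ],
  grip_force=5,
)

```text
time: 3.05
ee_pos: [0.3897, -0.3249, 0.2999]
eef_rot: [0.886, 0.464, 0.0, 0.0]
ft_force: [0.7, -0.8, -0.4]
width: 0.0869
```

```bash
cat > plan.py <<'E'
import sys; from h import *
from scipy.spatial.transform import Rotation as R
np.set_printoptions(precision=4,suppress=True)
def plan(xyz,yaw_y,tilt=0.,verbose=True):
    """target TCP, tool y world angle; tilt about tool y (rad) applied after"""
    s=read_state();p=s['ee_pos'];r=R.from_quat(s['eef_rot'])
    y=np.array([np.cos(yaw_y),np.sin(yaw_y),0]);z=np.array([0,0,-1.]);x=np.cross(y,z)
    Rt=R.from_matrix(np.c_[x,y,z])*R.from_rotvec([0,tilt,0])
    d=r.inv().apply(np.array(xyz)-p)*100; w=(r.inv()*Rt).as_rotvec()
    print('t',s['time'],'pos',p,'F',s['ft_force'],'w',s['width'],'q',s['joint_positions']);print('shift cm',d,'rot',w)
if __name__=='__main__': plan(eval(sys.argv[1]),float(sys.argv[2]),float(sys.argv[3]) if len(sys.argv)>3 else 0)
E
python3 plan.py "(0.590,-0.057,0.30)" 0.045
```

```text
t 3.05 pos [ 0.3897 -0.3249  0.2999] F [ 0.7399 -0.7768 -0.4351] w 0.08686463990370699 q [ 0.9438  0.0591 -0.3529  1.6253  0.0209  1.4601 -0.0168]
shift cm [33.4345  1.2067 -0.0225] rot [ 0.0006  0.0006 -0.651 ]
```

Emit:
play_rows(
  moves=[
    [[4,0.1,0],[0,0,-0.08],8.7],
    [[9,0.3,0],[0,0,-0.17],8.7],
    [[14,0.5,0],[0,0,-0.27],8.7],
    [[19,0.7,0],[0,0,-0.37],8.7],
    [[24,0.9,0],[0,0,-0.47],8.7],
    [[29,1.05,0],[0,0,-0.57],8.7],
    [[32,1.2,0],[0,0,-0.65],8.7],
    [[33.4,1.2,0],[0,0,-0.65],8.7],
  ],
)

```text
time: 4.05
ee_pos: [0.5904, -0.0577, 0.2993]
eef_rot: [0.692, 0.722, 0.0, -0.0]
ft_force: [-0.2, -0.2, 0.1]
width: 0.0869
```

```bash
python3 plan.py "(0.590,-0.057,0.180)" 0.045; python3 - <<'E'
from meas import *
s=camera('scene');save(s,'s1.png');t=camera('top');save(t,'t1.png')
E
```

```text
t 4.05 pos [ 0.5904 -0.0577  0.2993] F [-0.2333 -0.1743  0.0903] w 0.08687881939816848 q [ 0.5304  0.2962 -0.6434  1.3975  0.1757  1.5057 -0.0608]
shift cm [ 0.0665 -0.0323 11.934 ] rot [-0.0002 -0.0007 -0.0024]
```

View pics/s1.png

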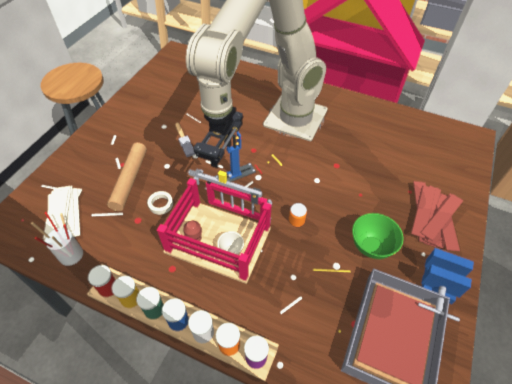

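The arm hangs with its fingers near (210,155) and the handle is at (222,176). I'll check where the TCP should appear in the picture.

```bash
python3 - <<'E'
from meas import *
s=camera('scene');p=read_state()['ee_pos'];print(proj(s,p),proj(s,p+[0.05,0,0]),proj(s,p-[0.05,0,0]))
a=cv2.cvtColor(s['frame'],cv2.COLOR_RGB2BGR)[100:200,170:270]
cv2.imwrite('pics/s1z.png',cv2.resize(a,None,fx=6,fy=6,interpolation=cv2.INTER_CUBIC))
E
```

```text
[219.6834 155.6933] [212.2359 166.591 ] [226.8005 145.2791]
```

View pics/s1z.png

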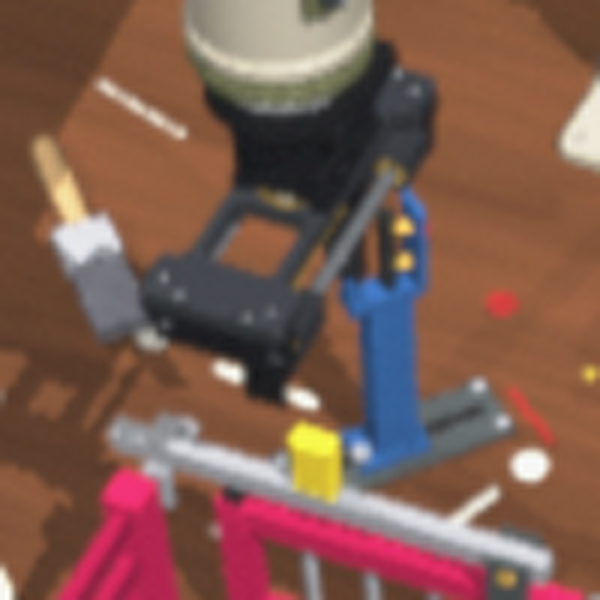

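The finger tips are at (214,165) and (229,146), as predicted, so the jaw straddles the gate line and I'll descend.

Emit:
play_rows(
  moves=[
    [[0,0,4],[0,0,0],8.7],
    [[0.05,0,8],[0,0,0],6],
    [[0.05,0,10.5],[0,0,0],4.5],
    [[0.05,0,11.5],[0,0,0],3.5],
    [[0.05,0,11.8],[0,0,0],3],
    [[0.05,0,11.8],[0,0,0],3],
  ],
)

```text
time: 4.95
ee_pos: [0.5902, -0.0592, 0.1826]
eef_rot: [0.693, 0.721, 0.0, 0.001]
ft_force: [0.9, 0.3, -0.9]
width: 0.0449
```

```bash
python3 plan.py "(0.590,-0.057,0.180)" 0.045; python3 - <<'E'
from meas import *
s=camera('scene');t=camera('top')
a=cv2.cvtColor(s['frame'],cv2.COLOR_RGB2BGR)[130:210,180:270]
b=cv2.cvtColor(t['frame'],cv2.COLOR_RGB2BGR)[130:210,240:330]
cv2.imwrite('pics/s2z.png',np.hstack([cv2.resize(x,(400,356),interpolation=cv2.INTER_CUBIC) for x in (a,b)]))
E
```

```text
t 4.95 pos [ 0.5902 -0.0592  0.1826] F [ 0.9112  0.3297 -0.9429] w 0.04493267506795248 q [ 0.5323  0.3529 -0.6318  1.5779  0.2152  1.2799 -0.0916]
shift cm [ 0.2248 -0.0083  0.2552] rot [ 0.0013  0.0004 -0.0047]
```

View pics/s2z.png

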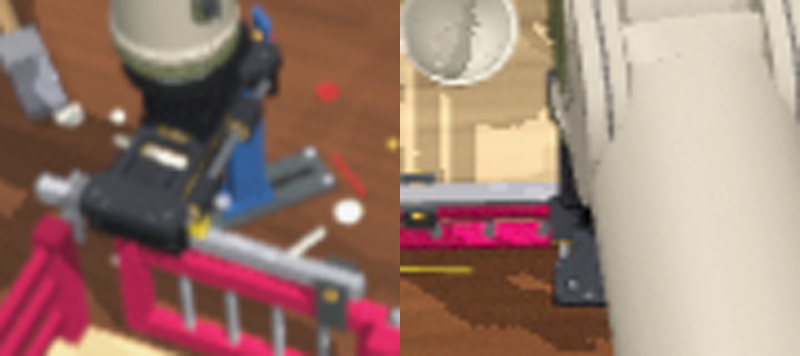

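Emit:
play_rows(
  moves=[
    [[0.15,0,0.15],[0,0,0],2.5],
    [[0.15,0,0.15],[0,0,0],2],
    [[0.15,0,0.15],[0,0,0],1.8],
    [[0.15,0,0.15],[0,0,0],1.6],
  ],
  grip_force=4,
)

```text
time: 5.55
ee_pos: [0.5901, -0.0574, 0.1801]
eef_rot: [0.692, 0.721, 0.0, 0.0]
ft_force: [2.8, -0.2, -1.7]
width: 0.0171
```

Emit:
play_rows(
  moves=[
    [[0,0,0],[0,0,0],1.4],
    [[0,0,0],[0,0,0],1.2],
    [[0,0,0],[0,0,0],1.0],
    [[0,0,0],[0,0,0],0.8],
  ],
  grip_force=4,
)

```text
time: 6.05
ee_pos: [0.5909, -0.0573, 0.1801]
eef_rot: [0.692, 0.721, 0.001, 0.001]
ft_force: [8.7, 0.2, -5.3]
width: 0.0146
```

Emit:
play_rows(
  moves=[
    [[0,0.1,0],[0,0,0],0.8],
    [[0,0.15,0],[0,0,0],0.8],
    [[0,0.15,0],[0,0,0],0.8],
  ],
  grip_force=5,
)

```text
time: 6.42
ee_pos: [0.5914, -0.0573, 0.1801]
eef_rot: [0.692, 0.721, 0.0, 0.0]
ft_force: [2.8, 0.4, -1.3]
width: 0.0141
```

```bash
for i in 1 2; do python3 plan.py "(0.590,-0.057,0.180)" 0.045;done
```

```text
t 6.425 pos [ 0.5914 -0.0573  0.1801] F [ 2.8403  0.3547 -1.3428] w 0.014094787921994763 q [ 0.5279  0.3579 -0.6318  1.5773  0.218   1.2775 -0.0959]
shift cm [ 0.0351 -0.1374  0.0126] rot [ 0.0004  0.0001 -0.0039]
t 6.425 pos [ 0.5914 -0.0573  0.1801] F [ 2.8403  0.3547 -1.3428] w 0.014094787921994763 q [ 0.5279  0.3579 -0.6318  1.5773  0.218   1.2775 -0.0959]
shift cm [ 0.0351 -0.1374  0.0126] rot [ 0.0004  0.0001 -0.0039]
```

Emit:
play_rows(
  moves=[
    [[0,0.05,0],[0,0,0],0.8],
    [[0,0.05,0],[0,0,0],0.6],
  ],
  grip_force=15,
)

```text
time: 6.68
ee_pos: [0.5914, -0.0573, 0.1801]
eef_rot: [0.692, 0.721, -0.0, -0.0]
ft_force: [-1.0, 0.6, 1.4]
width: 0.014
```

Emit:
play_rows(
  moves=[
    [[0.03,0,-0.18],[0,-0.015,0],0.6],
    [[0.06,0,-0.36],[0,-0.03,0],0.6],
  ],
)

```text
time: 6.92
ee_pos: [0.5915, -0.0569, 0.1834]
eef_rot: [0.692, 0.721, -0.011, 0.011]
ft_force: [1.8, -0.5, -4.3]
width: 0.0136
```

Emit:
play_rows(
  moves=[
    [[0.04,0,-0.3],[0,-0.025,0],0.6],
    [[0.09,0,-0.6],[0,-0.05,0],0.6],
    [[0.16,0,-1.02],[0,-0.085,0],0.6],
    [[0.16,0,-1.02],[0,-0.085,0],0.6],
    [[0.16,0,-1.02],[0,-0.085,0],0.6],
  ],
)

```text
time: 7.55
ee_pos: [0.5916, -0.0547, 0.1937]
eef_rot: [0.691, 0.72, -0.04, 0.041]
ft_force: [0.6, -0.1, -5.3]
width: 0.0139
```

```bash
python3 - <<'E'
from meas import *
st=read_state();print(st)
s=camera('scene');t=camera('top')
a=cv2.cvtColor(s['frame'],cv2.COLOR_RGB2BGR)[130:210,180:270]
b=cv2.cvtColor(t['frame'],cv2.COLOR_RGB2BGR)[130:210,240:330]
cv2.imwrite('pics/s3z.png',np.hstack([cv2.resize(x,(400,356),interpolation=cv2.INTER_CUBIC) for x in (a,b)]))
E
```

```text
{'time': 7.55, 'joint_positions': array([ 0.4515,  0.3384, -0.6222,  1.5738,  0.3195,  1.3145, -0.1889]), 'joint_vel': array([ 0.006 ,  0.0038, -0.0013,  0.0011, -0.0048, -0.0017, -0.0001]), 'joint_torque': array([ -0.6315, -58.6657,  -7.594 , -39.1701,   0.4257,   0.5863,
        -0.1601]), 'ee_pos': array([ 0.5916, -0.0547,  0.1937]), 'eef_rot': array([ 0.6913,  0.7203, -0.0397,  0.0413]), 'ft_force': array([ 0.5733, -0.0795, -5.3071]), 'torque': array([ 0.1221, -0.4142,  0.1533]), 'width': 0.01393318319229687}
```

View pics/s3z.png

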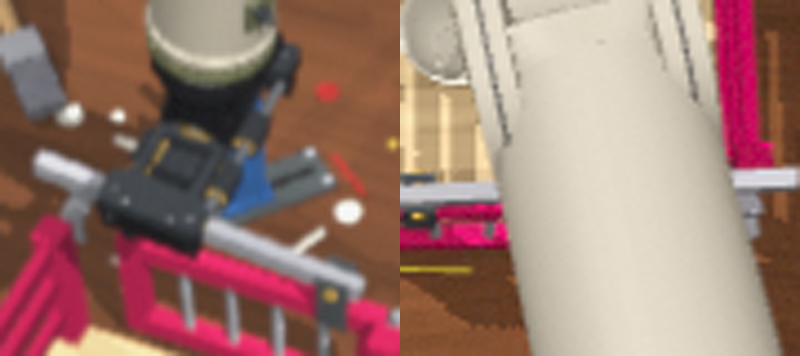

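```bash
cat > swing.py <<'E'
import sys; from h import *
from scipy.spatial.transform import Rotation as R
np.set_printoptions(precision=3,suppress=True)
h=np.array([.584,.1127])
def tgt(th,phi,r0=.120,h0=.015):
    a=.045-th
    y=np.array([np.cos(a),np.sin(a),0]);z=np.array([0,0,-1.]);x=np.cross(y,z)
    Rt=R.from_matrix(np.c_[x,y,z])*R.from_rotvec([0,-phi,0])
    out=.05+r0*np.cos(phi)-h0*np.sin(phi); up=.165+r0*np.sin(phi)+h0*np.cos(phi)
    return np.r_[h-out*x[:2],up],Rt
def gate_angle(p,phi):
    d=p[:2]-h; return .045-np.arctan2(d[0],-d[1])
def rows(cmd,targets):
    p0,R0=cmd
    for th,phi in targets:
        p,Rt=tgt(th,phi); print(th,phi,'shift',R0.inv().apply(p-p0)*100,'rot',(R0.inv()*Rt).as_rotvec())
def state():
    s=read_state();p=s['ee_pos'];d=p[:2]-h
    r=R.from_quat(s['eef_rot']);yv=r.apply([0,1,0]);xv=r.apply([1,0,0])
    a=.045-np.arctan2(d[0],-d[1]); tang=np.array([-np.cos(.045-a),-np.sin(.045-a)])
    rad=d/np.linalg.norm(d)
    print('t',s['time'],'p',p,'th_pos',a,'th_rot',.045-np.arctan2(yv[1],yv[0]),'tilt',np.arcsin(-xv[2]),'r',np.linalg.norm(d),'Ftan(out)',s['ft_force'][:2]@tang,'Frad',s['ft_force'][:2]@rad,'Fz',s['ft_force'][2],'w',s['width'],'q',s['joint_positions'])
    return s
E
python3 - <<'E'
from swing import *
state(); rows(tgt(0,.115),[(0,.115)]+[(.06*i,.115) for i in range(1,9)])
E
```

```text
t 7.65 p [ 0.592 -0.055  0.194] th_pos -0.0004132008701941206 th_rot 0.0041549282398868626 tilt 0.1144078308670925 r 0.1675846681231562 Ftan(out) -0.6755055865014664 Frad 0.5590983133863529 Fz -5.230549869427531 w 0.013747896254507778 q [ 0.452  0.339 -0.622  1.574  0.319  1.315 -0.189]
0 0.115 shift [0. 0. 0.] rot [0. 0. 0.]
0.06 0.115 shift [ 0.03  -1.004 -0.003] rot [0.007 0.    0.06 ]
0.12 0.115 shift [ 0.12  -2.005 -0.014] rot [0.014 0.    0.119]
0.18 0.115 shift [ 0.269 -2.998 -0.031] rot [0.021 0.    0.179]
0.24 0.115 shift [ 0.477 -3.981 -0.055] rot [0.028 0.    0.238]
0.3 0.115 shift [ 0.743 -4.95  -0.086] rot [0.034 0.    0.298]
0.36 0.115 shift [ 1.067 -5.9   -0.123] rot [0.041 0.    0.358]
0.42 0.115 shift [ 1.446 -6.829 -0.167] rot [0.048 0.    0.417]
0.48 0.115 shift [ 1.88  -7.734 -0.217] rot [0.055 0.    0.477]
```

Emit:
play_rows(
  moves=[
    [[0.03,-1.0,0],[0.007,0,0.06],0.6],
    [[0.12,-2.0,-0.01],[0.014,0,0.12],0.6],
    [[0.27,-3.0,-0.03],[0.021,0,0.18],0.6],
    [[0.27,-3.0,-0.03],[0.021,0,0.18],0.6],
  ],
)

```text
time: 8.15
ee_pos: [0.5614, -0.0533, 0.1939]
eef_rot: [0.754, 0.655, -0.043, 0.038]
ft_force: [1.7, 0.0, -4.4]
width: 0.0138
```

```bash
python3 - <<'E'
from swing import *
state(); rows(tgt(.18,.115),[(.18+.05*i,.115) for i in range(1,9)])
s=camera('scene');t=camera('top')
a=cv2.cvtColor(s['frame'],cv2.COLOR_RGB2BGR)[130:210,180:270]
b=cv2.cvtColor(t['frame'],cv2.COLOR_RGB2BGR)[150:230,240:330]
cv2.imwrite('pics/s4z.png',np.hstack([cv2.resize(x,(400,356),interpolation=cv2.INTER_CUBIC) for x in (a,b)]))
E
```

```text
t 8.15 p [ 0.561 -0.053  0.194] th_pos 0.18015500231628767 th_rot 0.18504404213310865 tilt 0.11489833860697242 r 0.16748199523925414 Ftan(out) -1.6934733024673645 Frad -0.2384871227098992 Fz -4.437923291280669 w 0.01379669562194444 q [ 0.455  0.282 -0.607  1.635  0.279  1.315 -0.352]
0.22999999999999998 0.115 shift [ 0.021 -0.837 -0.002] rot [ 0.006 -0.     0.05 ]
0.28 0.115 shift [ 0.083 -1.672 -0.01 ] rot [0.011 0.    0.099]
0.33 0.115 shift [ 0.187 -2.503 -0.022] rot [ 0.017 -0.     0.149]
0.38 0.115 shift [ 0.332 -3.327 -0.038] rot [0.023 0.    0.199]
0.43 0.115 shift [ 0.517 -4.144 -0.06 ] rot [0.029 0.    0.248]
0.48000000000000004 0.115 shift [ 0.743 -4.95  -0.086] rot [0.034 0.    0.298]
0.53 0.115 shift [ 1.009 -5.743 -0.117] rot [0.04  0.    0.348]
0.5800000000000001 0.115 shift [ 1.313 -6.522 -0.152] rot [0.046 0.    0.397]
```

View pics/s4z.png

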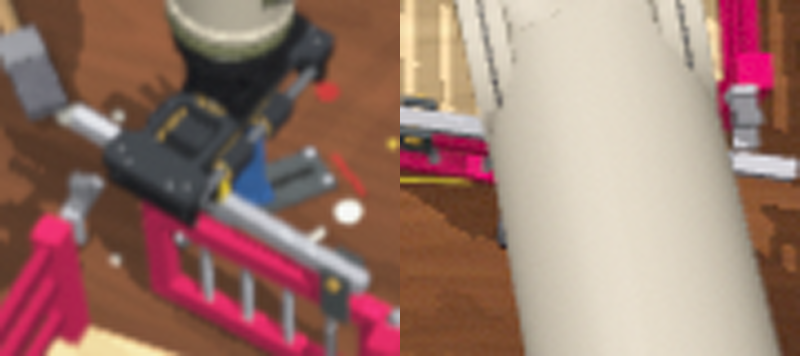

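The bar is clear of the catch and the gate is following, so I'll continue the swing.

Emit:
play_rows(
  moves=[
    [[0.02,-0.84,0],[0.006,0,0.05],0.6],
    [[0.08,-1.67,-0.01],[0.011,0,0.1],0.6],
    [[0.19,-2.5,-0.02],[0.017,0,0.15],0.6],
    [[0.33,-3.33,-0.04],[0.023,0,0.2],0.6],
    [[0.52,-4.14,-0.06],[0.029,0,0.25],0.6],
    [[0.74,-4.95,-0.09],[0.034,0,0.3],0.6],
    [[0.88,-5.35,-0.1],[0.037,0,0.323],0.6],
    [[0.88,-5.35,-0.1],[0.037,0,0.323],0.6],
  ],
)

```text
time: 9.25
ee_pos: [0.5101, -0.0373, 0.1939]
eef_rot: [0.85, 0.524, -0.049, 0.031]
ft_force: [2.6, -2.1, -5.0]
width: 0.0139
```

```bash
python3 - <<'E'
from swing import *
state(); rows(tgt(.505,.115),[(.505+.012*i,.115) for i in range(1,9)])
s=camera('scene');t=camera('top')
a=cv2.cvtColor(s['frame'],cv2.COLOR_RGB2BGR)[120:210,180:270]
b=cv2.cvtColor(t['frame'],cv2.COLOR_RGB2BGR)[170:260,240:330]
cv2.imwrite('pics/s5z.png',np.hstack([cv2.resize(x,(400,400),interpolation=cv2.INTER_CUBIC) for x in (a,b)]))
E
```

```text
t 9.25 p [ 0.51  -0.037  0.194] th_pos 0.5027434853148307 th_rot 0.5096724534230113 tilt 0.11516908361880963 r 0.16726459253608483 Ftan(out) -3.2998675113114335 Frad 0.7648150032593953 Fz -4.982565803813399 w 0.013861971964298989 q [ 0.447  0.187 -0.59   1.734  0.205  1.322 -0.66 ]
0.517 0.115 shift [ 0.001 -0.201 -0.   ] rot [ 0.001 -0.     0.012]
0.529 0.115 shift [ 0.005 -0.402 -0.001] rot [0.003 0.    0.024]
0.541 0.115 shift [ 0.011 -0.603 -0.001] rot [0.004 0.    0.036]
0.553 0.115 shift [ 0.019 -0.804 -0.002] rot [ 0.006 -0.     0.048]
0.565 0.115 shift [ 0.03  -1.004 -0.003] rot [0.007 0.    0.06 ]
0.577 0.115 shift [ 0.043 -1.205 -0.005] rot [ 0.008 -0.     0.072]
0.589 0.115 shift [ 0.059 -1.405 -0.007] rot [ 0.01  -0.     0.083]
0.601 0.115 shift [ 0.077 -1.605 -0.009] rot [ 0.011 -0.     0.095]
```

View pics/s5z.png

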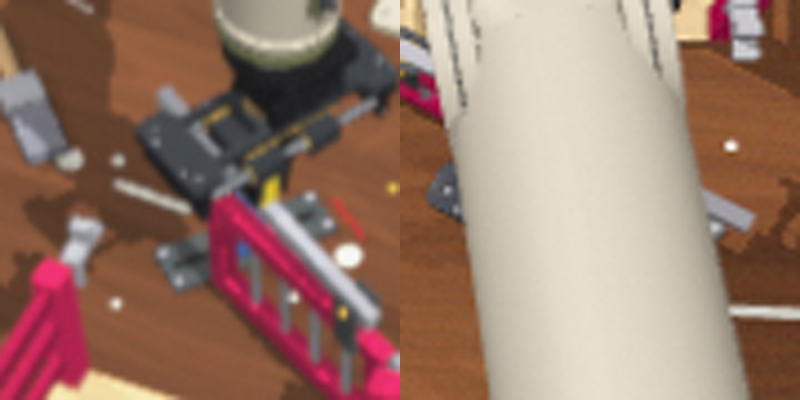

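Emit:
play_rows(
  moves=[
    [[0.0,-0.2,0],[0.001,0,0.012],0.6],
    [[0.01,-0.4,0],[0.003,0,0.024],0.6],
    [[0.01,-0.6,0],[0.004,0,0.036],0.6],
    [[0.02,-0.8,0],[0.006,0,0.048],0.6],
  ],
)

```text
time: 9.85
ee_pos: [0.5026, -0.0334, 0.1938]
eef_rot: [0.862, 0.503, -0.05, 0.029]
ft_force: [2.5, -3.8, -3.4]
width: 0.0138
```

Emit:
play_rows(
  moves=[
    [[0.0,-0.2,0],[0.001,0,0.012],0.6],
    [[0.01,-0.4,0],[0.003,0,0.024],0.6],
  ],
)

```text
time: 10.1
ee_pos: [0.4992, -0.0314, 0.1938]
eef_rot: [0.868, 0.493, -0.05, 0.028]
ft_force: [1.8, -4.8, -3.1]
width: 0.0143
```

```bash
python3 - <<'E'
from swing import *
state()
E
```

```text
t 10.1 p [ 0.499 -0.031  0.194] th_pos 0.5772227463339404 th_rot 0.5838977246049256 tilt 0.11535303020395193 r 0.16718418161757503 Ftan(out) -3.9894812002419315 Frad 3.2123061132636384 Fz -3.127085906782786 w 0.014320520178086894 q [ 0.443  0.168 -0.588  1.754  0.188  1.326 -0.734]
```

Emit:
play_rows(
  moves=[
    [[-0.04,-0.2,0],[0.001,0,0.012],0.6],
    [[-0.05,-0.3,0],[0.003,0,0.018],0.6],
    [[-0.05,-0.3,0],[0.003,0,0.018],0.6],
  ],
)

```text
time: 10.48
ee_pos: [0.4966, -0.0298, 0.1938]
eef_rot: [0.873, 0.485, -0.05, 0.027]
ft_force: [3.1, -1.7, -4.8]
width: 0.0141
```

```bash
python3 - <<'E'
from swing import *
state()
E
```

```text
t 10.475 p [ 0.497 -0.03   0.194] th_pos 0.5950980585984884 th_rot 0.6008885524900561 tilt 0.11465913262476733 r 0.16719648089986155 Ftan(out) -3.5328210796218205 Frad -0.12054420486259597 Fz -4.828906310988858 w 0.014082762278570462 q [ 0.442  0.164 -0.588  1.758  0.183  1.326 -0.75 ]
```

Emit:
play_rows(
  moves=[
    [[-0.01,-0.15,0],[0.001,0,0.009],0.6],
    [[-0.01,-0.3,0],[0.002,0,0.018],0.6],
    [[-0.01,-0.45,0],[0.003,0,0.027],0.6],
  ],
)

```text
time: 10.85
ee_pos: [0.4927, -0.0274, 0.1938]
eef_rot: [0.879, 0.473, -0.051, 0.027]
ft_force: [5.5, 0.4, -5.7]
width: 0.0137
```

```bash
python3 - <<'E'
from swing import *
state()
E
```

```text
t 10.85 p [ 0.493 -0.027  0.194] th_pos 0.622624273197068 th_rot 0.6285267962035566 tilt 0.11448917728666738 r 0.16719616075846302 Ftan(out) -4.414245167829969 Frad -3.3214648803677354 Fz -5.6919112486369965 w 0.013744813458308424 q [ 0.44   0.157 -0.588  1.765  0.176  1.327 -0.778]
```

Emit:
play_rows(
  moves=[
    [[0.02,-0.1,0],[0.001,0,0.006],0.6],
    [[0.03,-0.2,0],[0.002,0,0.012],0.6],
    [[0.03,-0.2,0],[0.002,0,0.012],0.6],
  ],
)

```text
time: 11.22
ee_pos: [0.4911, -0.0263, 0.1938]
eef_rot: [0.882, 0.468, -0.051, 0.026]
ft_force: [3.9, -0.7, -6.5]
width: 0.0137
```

```bash
python3 - <<'E'
from swing import *
state()
E
```

```text
t 11.225 p [ 0.491 -0.026  0.194] th_pos 0.63403434188501 th_rot 0.6402805686765257 tilt 0.1149886601981412 r 0.16717672664142122 Ftan(out) -3.5992454240309315 Frad -1.5820029814517247 Fz -6.499270446563761 w 0.013732660107039083 q [ 0.439  0.155 -0.588  1.767  0.174  1.329 -0.79 ]
```

Emit:
play_rows(
  moves=[
    [[0.01,-0.1,0],[0.001,0,0.006],0.6],
    [[0.01,-0.2,0],[0.002,0,0.012],0.6],
    [[0.01,-0.2,0],[0.002,0,0.012],0.6],
  ],
)

```text
time: 11.6
ee_pos: [0.4895, -0.0252, 0.1938]
eef_rot: [0.885, 0.463, -0.052, 0.026]
ft_force: [5.1, 0.0, -5.0]
width: 0.0136
```

```bash
python3 - <<'E'
from swing import *
state()
E
```

```text
t 11.6 p [ 0.489 -0.025  0.194] th_pos 0.6458903047147246 th_rot 0.6525644250898067 tilt 0.11511047207174997 r 0.16717076611109558 Ftan(out) -4.190138458929319 Frad -2.896119081766319 Fz -4.996691751451341 w 0.013625558848315672 q [ 0.438  0.152 -0.588  1.77   0.171  1.33  -0.803]
```

Emit:
play_rows(
  moves=[
    [[0.01,-0.1,0],[0.001,0,0.006],0.6],
    [[0.01,-0.2,0],[0.002,0,0.012],0.6],
    [[0.01,-0.2,0],[0.002,0,0.012],0.6],
  ],
)

```text
time: 11.98
ee_pos: [0.4879, -0.0241, 0.1938]
eef_rot: [0.888, 0.457, -0.052, 0.025]
ft_force: [4.5, -0.6, -4.9]
width: 0.0139
```

```bash
python3 - <<'E'
from swing import *
state()
E
```

```text
t 11.975 p [ 0.488 -0.024  0.194] th_pos 0.6576582958619567 th_rot 0.664822398980961 tilt 0.11529968270119775 r 0.16716174132165287 Ftan(out) -4.01634511749807 Frad -2.1365973904868327 Fz -4.874674511580517 w 0.01388083253062017 q [ 0.437  0.15  -0.588  1.772  0.168  1.331 -0.815]
```

Still free, at about 4.0 N. I'll keep stepping, 2 mm at the handle per call.

Emit:
play_rows(
  moves=[
    [[0.02,-0.1,0],[0.001,0,0.006],0.6],
    [[0.02,-0.2,0],[0.002,0,0.012],0.6],
    [[0.02,-0.2,0],[0.002,0,0.012],0.6],
  ],
)

```text
time: 12.35
ee_pos: [0.487, -0.0234, 0.1938]
eef_rot: [0.89, 0.452, -0.052, 0.025]
ft_force: [7.8, -3.3, -7.4]
width: 0.0141
```

```bash
python3 - <<'E'
from swing import *
state()
E
```

```text
t 12.35 p [ 0.487 -0.023  0.194] th_pos 0.6643362204285995 th_rot 0.6772848578001885 tilt 0.11508526247512682 r 0.1671425224934088 Ftan(out) -8.285353254375956 Frad -1.8586137046417242 Fz -7.376808987484875 w 0.014074666382663624 q [ 0.437  0.148 -0.587  1.774  0.167  1.331 -0.828]
```

Emit:
play_rows(
  moves=[
    [[0.01,-0.1,0],[0.001,0,0.006],0.6],
    [[0.01,-0.15,0],[0.002,0,0.009],0.6],
    [[0.01,-0.15,0],[0.002,0,0.009],0.6],
  ],
)

```text
time: 12.72
ee_pos: [0.4862, -0.0228, 0.1938]
eef_rot: [0.892, 0.447, -0.052, 0.025]
ft_force: [10.1, -3.8, -8.8]
width: 0.014
```

```bash
python3 - <<'E'
from swing import *
state()
E
```

```text
t 12.725 p [ 0.486 -0.023  0.194] th_pos 0.6704025432630851 th_rot 0.6865632711402178 tilt 0.11495530206645142 r 0.16712680419858647 Ftan(out) -10.417443055679414 Frad -2.804051137557963 Fz -8.847857480649964 w 0.014048565766681356 q [ 0.436  0.147 -0.587  1.775  0.165  1.331 -0.837]
```

The pad is felt from about 0.662 rad. It is now pressed in about 2 mm, roughly 4 N at the nose. Next I'll lower the bar.

```bash
python3 - <<'E'
from swing import *
rows(tgt(.67,.115),[(.67,.115-.02*i) for i in range(1,6)]+[(.67,.005)])
E
```

```text
0.67 0.095 shift [-0.028 -0.     0.24 ] rot [ 0.    0.02 -0.  ]
0.67 0.07500000000000001 shift [-0.05  -0.     0.481] rot [-0.    0.04 -0.  ]
0.67 0.05500000000000001 shift [-0.068  0.     0.722] rot [0.   0.06 0.  ]
0.67 0.035 shift [-0.081  0.     0.964] rot [0.   0.08 0.  ]
0.67 0.015 shift [-0.09  -0.     1.205] rot [ 0.   0.1 -0. ]
0.67 0.005 shift [-0.092 -0.     1.326] rot [ 0.    0.11 -0.  ]
```

Emit:
play_rows(
  moves=[
    [[0.0,0,0.24],[0,0.02,0],0.6],
    [[-0.02,0,0.48],[0,0.04,0],0.6],
    [[-0.02,0,0.48],[0,0.04,0],0.6],
  ],
)

```text
time: 13.1
ee_pos: [0.4858, -0.0236, 0.1896]
eef_rot: [0.893, 0.448, -0.034, 0.016]
ft_force: [9.6, -3.8, -4.8]
width: 0.0135
```

```bash
python3 - <<'E'
from swing import *
state()
E
```

```text
t 13.1 p [ 0.486 -0.024  0.19 ] th_pos 0.6690597904222201 th_rot 0.6871401532910136 tilt 0.07444142483560756 r 0.1680136947956545 Ftan(out) -10.018863047592047 Frad -2.4746952490657916 Fz -4.772802837713824 w 0.013488104256854094 q [ 0.46   0.126 -0.581  1.801  0.127  1.29  -0.8  ]
```

Emit:
play_rows(
  moves=[
    [[-0.01,0,0.12],[0,0.01,0],0.6],
    [[-0.02,0,0.24],[0,0.02,0],0.6],
    [[-0.02,0,0.24],[0,0.02,0],0.6],
  ],
)

```text
time: 13.48
ee_pos: [0.4856, -0.024, 0.1874]
eef_rot: [0.894, 0.448, -0.025, 0.012]
ft_force: [7.8, -4.2, -3.3]
width: 0.0141
```

```bash
python3 - <<'E'
from swing import *
state()
E
```

```text
t 13.475 p [ 0.486 -0.024  0.187] th_pos 0.6686239412129386 th_rot 0.687080536901321 tilt 0.05483463709144256 r 0.16843997977503136 Ftan(out) -8.751114839143812 Frad -1.1671016714519866 Fz -3.275703013061143 w 0.014060210944752015 q [ 0.472  0.117 -0.578  1.813  0.108  1.27  -0.781]
```

Emit:
play_rows(
  moves=[
    [[-0.01,0,0.12],[0,0.01,0],0.6],
    [[-0.01,0,0.24],[0,0.02,0],0.6],
    [[-0.01,0,0.24],[0,0.02,0],0.6],
  ],
)

```text
time: 13.85
ee_pos: [0.4854, -0.0244, 0.185]
eef_rot: [0.894, 0.448, -0.016, 0.007]
ft_force: [8.5, -5.7, -4.1]
width: 0.0136
```

```bash
python3 - <<'E'
from swing import *
state()
E
```

```text
t 13.85 p [ 0.485 -0.024  0.185] th_pos 0.6684067462730701 th_rot 0.6872656102605509 tilt 0.035118324731163615 r 0.1688699306783937 Ftan(out) -10.203415911043713 Frad -0.3708365898398649 Fz -4.073677176772842 w 0.013604940655751144 q [ 0.483  0.108 -0.575  1.826  0.089  1.25  -0.761]
```

Emit:
play_rows(
  moves=[
    [[-0.01,0,0.12],[0,0.01,0],0.6],
    [[-0.01,0,0.24],[0,0.02,0],0.6],
    [[-0.01,0,0.24],[0,0.02,0],0.6],
  ],
)

```text
time: 14.22
ee_pos: [0.4852, -0.0247, 0.1826]
eef_rot: [0.894, 0.448, -0.007, 0.003]
ft_force: [6.3, -6.4, -1.6]
width: 0.0138
```

```bash
python3 - <<'E'
from swing import *
state()
s=camera('scene');t=camera('top')
a=cv2.cvtColor(s['frame'],cv2.COLOR_RGB2BGR)[120:210,180:270]
b=cv2.cvtColor(t['frame'],cv2.COLOR_RGB2BGR)[170:260,240:330]
cv2.imwrite('pics/s6z.png',np.hstack([cv2.resize(x,(400,400),interpolation=cv2.INTER_CUBIC) for x in (a,b)]))
E
```

```text
t 14.225 p [ 0.485 -0.025  0.183] th_pos 0.6684716660546637 th_rot 0.6873480037127622 tilt 0.015481763950898158 r 0.16925991081149608 Ftan(out) -8.896058497076872 Frad 1.521171401707718 Fz -1.6461274729114934 w 0.013776404926458444 q [ 0.494  0.1   -0.572  1.839  0.069  1.231 -0.741]
```

View pics/s6z.png

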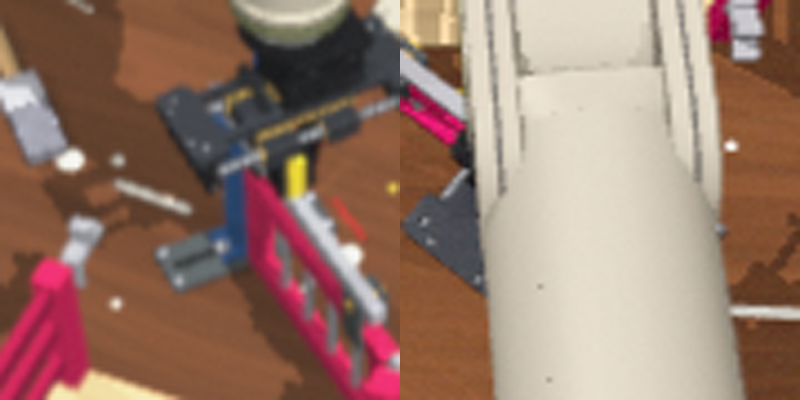

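Emit:
play_rows(
  moves=[
    [[0,0,0.12],[0,0.008,0],0.6],
    [[0,0.05,0.22],[0,0.015,0],0.6],
    [[0,0.1,0.22],[0,0.015,-0.008],0.6],
    [[0,0.15,0.22],[0,0.015,-0.015],0.6],
    [[0,0.15,0.22],[0,0.015,-0.015],0.6],
  ],
)

```text
time: 14.95
ee_pos: [0.486, -0.0257, 0.1804]
eef_rot: [0.891, 0.454, -0.001, -0.001]
ft_force: [4.0, -6.3, -0.6]
width: 0.0139
```

```bash
python3 - <<'E'
from swing import *
state()
E
```

```text
t 14.95 p [ 0.486 -0.026  0.18 ] th_pos 0.661381441297357 th_rot 0.6725248450057179 tilt 0.0012880760367961945 r 0.1696072942515145 Ftan(out) -6.897058518599022 Frad 2.831592735775411 Fz -0.5679965011608776 w 0.013850146128776721 q [ 0.503  0.098 -0.569  1.846  0.055  1.217 -0.71 ]
```

Emit:
play_rows(
  moves=[
    [[0.02,0.07,0],[0,0,-0.003],0.6],
    [[-0.03,0.14,0],[0,0,-0.006],0.6],
    [[-0.03,0.14,0],[0,0,-0.006],0.6],
  ],
)

```text
time: 15.32
ee_pos: [0.4863, -0.026, 0.1801]
eef_rot: [0.889, 0.457, -0.002, -0.001]
ft_force: [0.1, -6.3, 0.8]
width: 0.0139
```

```bash
python3 - <<'E'
from swing import *
state()
E
```

```text
t 15.325 p [ 0.486 -0.026  0.18 ] th_pos 0.6585553056912831 th_rot 0.6660512709900653 tilt 0.001415810359786136 r 0.16965795460244112 Ftan(out) -3.6705280999132013 Frad 5.070602431311991 Fz 0.7753309014679811 w 0.013910068711970341 q [ 0.504  0.1   -0.569  1.844  0.056  1.218 -0.703]
```

Emit:
play_rows(
  moves=[
    [[0,0.06,0],[0,0,-0.003],0.6],
    [[0,0.1,0],[0,0,-0.006],0.6],
    [[0,0.1,0],[0,0,-0.006],0.6],
  ],
)

```text
time: 15.7
ee_pos: [0.4868, -0.0263, 0.18]
eef_rot: [0.888, 0.46, -0.002, -0.002]
ft_force: [-2.0, -4.7, 4.0]
width: 0.0137
```

```bash
python3 - <<'E'
from swing import *
state()
E
```

```text
t 15.7 p [ 0.487 -0.026  0.18 ] th_pos 0.6551413203572496 th_rot 0.6598682145612607 tilt 0.001687193305326951 r 0.1696503831220292 Ftan(out) -1.0415048988444606 Frad 4.99464974519186 Fz 4.034371480779498 w 0.013745330729156421 q [ 0.504  0.102 -0.569  1.842  0.057  1.219 -0.697]
```

The pull has fallen to about 1 N at 0.655 rad, so the tooth is taking the gate's load. I'll relieve the forces and release.

Emit:
play_rows(
  moves=[
    [[-0.08,0.03,-0.05],[0,0,0],0.6],
    [[-0.08,0.03,-0.05],[0,0,0],0.6],
  ],
  grip_force=6,
)

```text
time: 15.95
ee_pos: [0.4869, -0.0264, 0.1801]
eef_rot: [0.888, 0.46, -0.001, -0.002]
ft_force: [1.8, -2.8, -1.7]
width: 0.0137
```

```bash
python3 - <<'E'
from swing import *
state()
E
```

```text
t 15.95 p [ 0.487 -0.026  0.18 ] th_pos 0.6546310165503859 th_rot 0.6591042816877161 tilt 0.0004055486025567812 r 0.16967427064866836 Ftan(out) -3.0965614909392416 Frad 1.2443428904145504 Fz -1.6873443318216332 w 0.013668136589075746 q [ 0.505  0.102 -0.569  1.843  0.055  1.218 -0.695]
```

Emit:
play_rows(
  moves=[
    [[0,0,0],[0,0,0],1.6],
    [[0,0,0],[0,0,0],2],
    [[0,0,0],[0,0,0],2.5],
    [[0,0,0],[0,0,0],3],
    [[0,0,0],[0,0,0],3.5],
    [[0,0,0],[0,0,0],3.5],
  ],
)

```text
time: 16.7
ee_pos: [0.487, -0.0263, 0.1801]
eef_rot: [0.888, 0.46, -0.001, -0.002]
ft_force: [0.1, -0.2, -0.5]
width: 0.0344
```

```bash
python3 - <<'E'
from swing import *
state()
s=camera('scene');t=camera('top')
a=cv2.cvtColor(s['frame'],cv2.COLOR_RGB2BGR)[120:210,180:270]
b=cv2.cvtColor(t['frame'],cv2.COLOR_RGB2BGR)[170:260,240:330]
cv2.imwrite('pics/s7z.png',np.hstack([cv2.resize(x,(400,400),interpolation=cv2.INTER_CUBIC) for x in (a,b)]))
E
```

```text
t 16.7 p [ 0.487 -0.026  0.18 ] th_pos 0.6541569740210315 th_rot 0.6589738771410237 tilt 0.0001658432974035132 r 0.16950789264063643 Ftan(out) -0.22423846431105005 Frad 0.12185648530737113 Fz -0.5005567542580384 w 0.03441864103398389 q [ 0.505  0.102 -0.569  1.842  0.055  1.218 -0.695]
```

View pics/s7z.png

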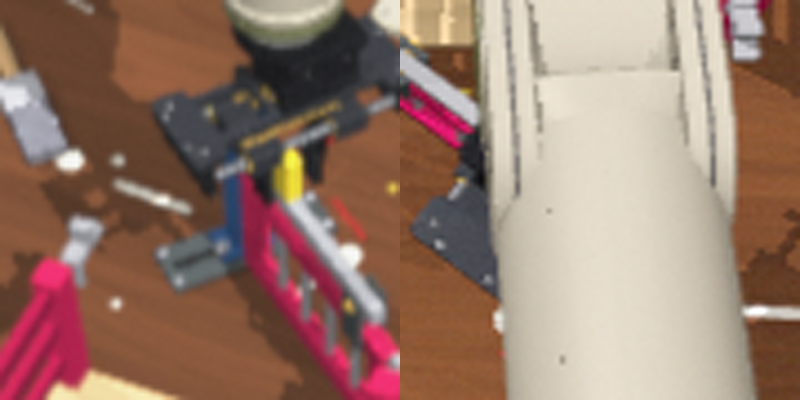

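The fingers are clear of the handle, which sits centred at about (245,161), and the forces read near zero. The gate stays put. I'll retract straight up.

Emit:
play_rows(
  moves=[
    [[0,0,-1],[0,0,0],3.5],
    [[0,0,-3],[0,0,0],3.5],
    [[0,0,-6],[0,0,0],3.5],
    [[0,0,-10],[0,0,0],3.5],
    [[0,0,-14],[0,0,0],3.5],
    [[0,0,-16],[0,0,0],3.5],
    [[0,0,-16],[0,0,0],3.5],
  ],
)

```text
time: 17.68
ee_pos: [0.4883, -0.0266, 0.342]
eef_rot: [0.888, 0.46, 0.0, -0.001]
ft_force: [0.2, -0.3, -0.9]
width: 0.035
```

```bash
python3 plan.py "(0.34,-0.42,0.34)" -0.62
```

```text
t 17.675 pos [ 0.4883 -0.0266  0.342 ] F [ 0.1531 -0.3229 -0.9137] w 0.035007757360977554 q [ 0.5168  0.0229 -0.5583  1.5769  0.0099  1.5459 -0.6556]
shift cm [-40.6958  10.5396   0.1231] rot [-0.0019 -0.0014  0.006 ]
```

The way is clear at this height, so I'll move the arm aside to get an unobstructed look.

Emit:
play_rows(
  moves=[
    [[-4,1,0],[0,0,0],3.5],
    [[-9,2.3,0],[0,0,0],3.5],
    [[-14,3.6,0],[0,0,0],3.5],
    [[-19,5,0],[0,0,0],3.5],
    [[-24,6.2,0],[0,0,0],3.5],
    [[-29,7.5,0],[0,0,0],3.5],
    [[-34,8.8,0],[0,0,0],3.5],
    [[-34,8.8,0],[0,0,0],3.5],
  ],
)

```text
time: 18.68
ee_pos: [0.3609, -0.3587, 0.3382]
eef_rot: [0.889, 0.457, -0.002, -0.003]
ft_force: [0.0, -0.2, 0.1]
width: 0.035
```

```bash
python3 - <<'E'
from swing import *
state()
s=camera('scene');t=camera('top')
save(s,'s8.png')
a=cv2.cvtColor(s['frame'],cv2.COLOR_RGB2BGR)[120:210,180:270]
b=cv2.cvtColor(t['frame'],cv2.COLOR_RGB2BGR)[150:250,230:330]
cv2.imwrite('pics/s8z.png',np.hstack([cv2.resize(x,(400,400),interpolation=cv2.INTER_CUBIC) for x in (a,b)]))
E
```

```text
t 18.675 p [ 0.361 -0.359  0.338] th_pos 0.48709456487026676 th_rot 0.6657800006555559 tilt 0.0007192948451680844 r 0.52152118531692 Ftan(out) -0.0948061936652321 Frad 0.1466883909220118 Fz 0.0621032250998744 w 0.035009797030164325 q [ 0.871  0.053 -0.187  1.552  0.011  1.546  0.063]
```

View pics/s8z.png

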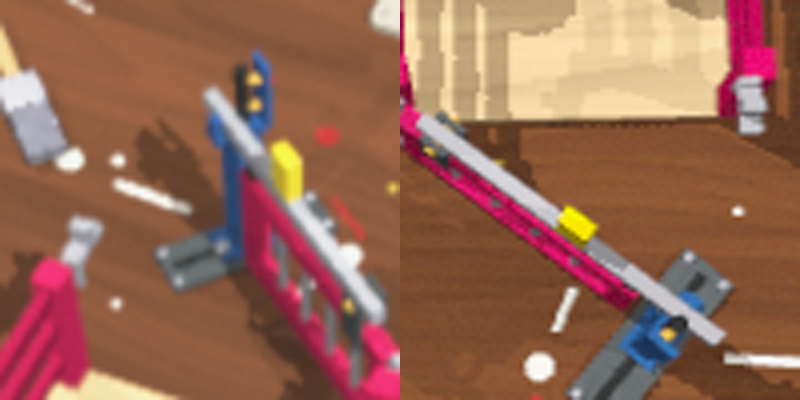

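View pics/s8.png

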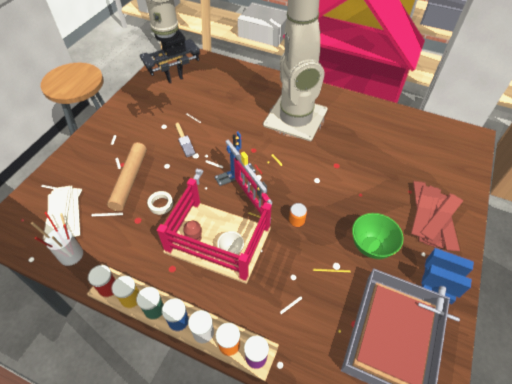

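The gate stands open with the bar beside the pad, nose tip at about (227,141) in the scene view. I'll check how level it is against projections.

```bash
python3 - <<'E'
from swing import *
s=camera('scene');t=camera('top')
for th in (.655,):
  for phi in (-.06,0,.073):
    a=.045-th; y=np.array([np.cos(a),np.sin(a),0]);x=np.cross(y,[0,0,-1.])
    o=np.r_[h,.165]-.05*x
    f=lambda L,u: o-(L*np.cos(phi)-u*np.sin(phi))*x+np.array([0,0,L*np.sin(phi)+u*np.cos(phi)])
    P=[f(.25,.008),f(.12,.052)]
    print(phi,'nose end top: scene zoom',[(proj(s,q)-[180,120])*400/90 for q in P],'top zoom',[(proj(t,q)-[230,150])*4 for q in P])
print([ (n,[np.round(q['at'],1) for q in recognise(t,n)[:1]]) for n in ('paint_tin','tape_roll','green_bowl','glue_brush')])
E
```

```text
-0.06 nose end top: scene zoom [array([206.034, 104.104]), array([280.318, 158.736])] top zoom [array([316.902, 337.86 ]), array([179.32 , 223.977])]
0 nose end top: scene zoom [array([205.165,  91.469]), array([282.037, 154.745])] top zoom [array([320.101, 336.492]), array([176.571, 220.017])]
0.073 nose end top: scene zoom [array([204.789,  76.753]), array([284.535, 150.536])] top zoom [array([322.693, 333.742]), array([172.473, 214.683])]
[('paint_tin', [array([203.3, 202.7])]), ('tape_roll', [array([340.4, 156.6])]), ('green_bowl', [array([110.6, 199.3])]), ('glue_brush', [array([371.6, 253.9])])]
```

The nose tip at (210,92) matches a level bar: 0 rad predicts row 91, against 77 on the tooth and 104 hanging. The tape roll reading shifted, so I'll compare frames before handing in.

```bash
python3 - <<'E'
from h import *
t=camera('top');s=camera('scene');save(t,'t9.png');save(s,'s9.png')
t0=cv2.imread('pics/t0.png');t1=cv2.imread('pics/t9.png');s0=cv2.imread('pics/s0.png');s1=cv2.imread('pics/s9.png')
for n,(r0,r1,c0,c1) in dict(tape=(190,220,145,178),brush=(120,160,172,200),tin=(200,230,287,310),bowl=(210,265,345,410),head=(215,240,180,203)).items():
    print(n,'scene mean diff',np.abs(s0[r0:r1,c0:c1].astype(int)-s1[r0:r1,c0:c1]).mean())
cv2.imwrite('pics/cmp.png',np.hstack([cv2.resize(x[120:280,180:400],(400,290)) for x in (t0,t1)]))
E
```

```text
tape scene mean diff 0.5313131313131313
brush scene mean diff 2.383035714285714
tin scene mean diff 6.143478260869565
bowl scene mean diff 1.6082983682983683
head scene mean diff 0.5350724637681159
```

View pics/cmp.png

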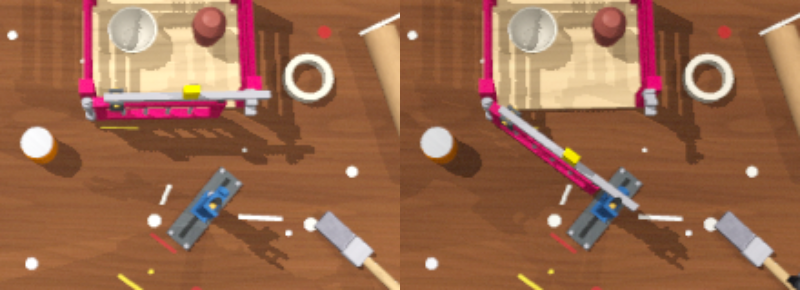

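The before and after views match: all the loose things are where they were, and the gate is parked at the keeper. I'll hand in the job.

```bash
python3 -c "
from bench import close_job
print(close_job())"
```

```text
the job is handed in; nothing more can be done
None
```

The gate is parked open on the blue keeper and held there without the robot. I handed the job in at about 19 s of the 72 s allowed; the hand-in gives no verdict.

**What I did:**
- I gripped the yellow handle and lifted the bar to about 0.115 rad with the gate shut.
- I swung the gate out and felt the pad at about 0.66 rad.
- I pressed the pad in about 2 mm, roughly 4 N at the bar's nose, and lowered the bar between tooth and pad.
- I eased the gate back until the tooth took the load, opened the fingers and moved the arm away.

**Last checks:**
- **Gate:** it stands at about 0.655 rad. After release the gate stayed put and the wrist force read near zero.
- **Bar:** the picture matches a level bar. The nose tip sits at row 92; level predicts 91, on the tooth 77, hanging free 104.
- **Loose things:** before-and-after views show nothing moved.
- **Disagreement:** the network's position for the tape roll in the top view shifted by about 9 px. The direct image comparison showed no movement, so I put it down to network error.
- **Forces at the catches:** I had no direct reading of either contact. While the jaws closed, the wrist force reached 8.7 N towards the shut catch, and the pull at the handle peaked at about 10 N on the keeper. By lever arm, both are well under the 20 N limit.

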